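Load two battery packs into a spring-loaded rack row

TASK

Add the two battery packs that stand loose on the table to the row in the spring rack, between the last pack of the row and the grey spring plate, so that all four packs stand upright side by side with no gaps and the plate closes up the row. Make the row neat: every pack, also the two already there, square to the rack and pushed back against the rear rail. Leave the wheel and the motor where they are.

Things in the scene. Friction and masses are not known exactly. Their poses are not given: they have to be found in the camera images.
- rack: Low wooden board fixed to the table, yaw varies; holds one row of packs along its y. Origin: on the table near its middle; x to its rear (away from the robot), y from the end wall to the spring plate. Board x -45..45, y -125..145 mm, top at z 20 mm; front open. Seated packs have origins at x +2, y -83, -39, +5, +49 mm. A bracket 45 mm above the board stands at y 135..145 mm.
- rear_rail (a point): Aluminium rail along the rear of the board: middle of its front face's top edge, rack x +32 mm. 8 mm thick, 25 mm high above the board. Packs are pushed back against this face. Behind it, to rack x 62 mm and 50 mm above the table, run a guide rod and the plate's slide block.
- end_wall (a point): Fixed aluminium end wall of the row: middle of its face's top edge, rack y -105 mm. 10 mm thick, rack x -15..38 mm, 75 mm high above the board. pack_a stands against it.
- plate (a joint): Spring plate's slide along rack +y, 0 to 0.172 m. Its face lies at rack y = -61 mm plus the joint value (0.044 with two packs in the row, 0.088 three, 0.132 four). A spring (2.0 N at 0, 14 N/m, at most 4.4 N, damping 15 N s/m) always presses it against the last pack.
- plate_face (a point): Middle of the top of the plate's row-side face; moves with it. The plate is an upright grey panel 48 mm deep (rack x -18..30 mm), 8 mm thick, its top 106 mm above the board: 16 mm higher than the packs, so a thing held just above the row can push it open by that strip.
- pack_a: Battery pack: upright grey plastic block 60 (x) x 44 (y) x 90 mm (z), thin black bands, two brass contact strips on top, 0.19 to 0.4 kg, hard; all four alike, either way round is good. Origin: centre of its underside. This one starts in the row, next to the fixed end wall, standing 8 to 20 mm forward of the rear rail.
- pack_b: Battery pack: upright grey plastic block 60 (x) x 44 (y) x 90 mm (z), thin black bands, two brass contact strips on top, 0.19 to 0.4 kg, hard; all four alike, either way round is good. Origin: centre of its underside. This one starts in the row beside pack_a, against the spring plate, standing 8 to 20 mm forward of the rear rail.
- pack_c: Battery pack: upright grey plastic block 60 (x) x 44 (y) x 90 mm (z), thin black bands, two brass contact strips on top, 0.19 to 0.4 kg, hard; all four alike, either way round is good. Origin: centre of its underside. This one starts standing loose on the table.
- pack_d: Battery pack: upright grey plastic block 60 (x) x 44 (y) x 90 mm (z), thin black bands, two brass contact strips on top, 0.19 to 0.4 kg, hard; all four alike, either way round is good. Origin: centre of its underside. This one starts standing loose on the table.
- wheel: Bystander: black rubber robot wheel lying flat, 68 mm across, 28 mm high. Origin: centre of its underside.
- motor: Bystander: small gear motor, white cube housing 34 mm with a steel barrel 28 mm across sticking out to its +x, 62 mm long in all, a short shaft on top to 46 mm high. Origin: on the table under its middle.

How it is judged:
At the end, for the whole second after the job is handed in: All four packs stand on the board, upright (0.05 rad), square to the rack (0.06 rad), at rest, backs within 4 mm of the rear rail, each within 4 mm of its place in a tight row: pack_a, pack_b first, then pack_c and pack_d in either order; plate closed on the row (joint 0.127 to 0.137) (x of pack_a in the frame of rack between -0.002 and 0.006 m and z of pack_a in the frame of rack between 0.017 and 0.023 m and angle between each of pack_a, pack_b, pack_c, pack_d's own z axis and vertical below 0.05 rad and angle between the x axis of each of pack_a, pack_b, pack_c, pack_d and the x axis of rack, either way round below 0.06 rad and linear speed of each of pack_a, pack_b, pack_c, pack_d below 0.01 m/s and x of pack_b in the frame of rack between -0.002 and 0.006 m and z of pack_b in the frame of rack between 0.017 and 0.023 m and x of pack_c in the frame of rack between -0.002 and 0.006 m and z of pack_c in the frame of rack between 0.017 and 0.023 m and x of pack_d in the frame of rack between -0.002 and 0.006 m and z of pack_d in the frame of rack between 0.017 and 0.023 m and y of pack_a in the frame of rack between -0.087 and -0.079 m and y of pack_b in the frame of rack between -0.043 and -0.035 m and ((y of pack_c in the frame of rack between 0.001 and 0.009 m and y of pack_d in the frame of rack between 0.045 and 0.053 m) or (y of pack_d in the frame of rack between 0.001 and 0.009 m and y of pack_c in the frame of rack between 0.045 and 0.053 m)) and value of joint plate between 0.127 and 0.137 m); the robot touches nothing.
It fails at once if the wheel was moved more than 20 mm (distance of wheel from where it was at the start of the episode above 0.02 m).
It fails at once if the motor was moved more than 20 mm (distance of motor from where it was at the start of the episode above 0.02 m).
It also fails if it takes over 72 s, if anything falls off the work surface, if the arm or the gripper's body presses on something with over 40 N, if the wrist force passes 120 N, or if a joint passes its speed limit or range.

ROBOT

A 6-joint arm with a two-finger parallel gripper is mounted at the origin on the work surface. World frame = base frame: x ahead of the robot, y to its left, z up, the work surface at z = 0. Lengths are in m, angles in rad, forces in N, time in s.
With the tool pointing down it reaches from about 0.25 to 0.775 m from the base axis. Payload 4 kg.
Tool frame: the origin (TCP) lies midway between the tips of the shut fingers; the grasp point (between the pads) lies 19 mm behind it; z points along the fingers, x is the direction in which the jaws open and shut, and the axes are right-handed (so a half turn about z gives the same grasp; the last joint's range is limited). The gripper opens to 94 mm and grips with 3 to 60 N. Pads are 16 mm wide; open, the fingers measure 119 mm over their backs; the gripper's body (75 mm by 177 mm) begins 78 mm behind the grasp point.
Start: joints at [1.001, 0.087, 1.371, -0, 1.684, -0.103], TCP at [0.248, 0.491, 0.18] pointing down, gripper open.
Joint ranges: [-3.1, 3.1], [-0.76, 2.03], [0.27, 2.55], [-1.08, 4.22], [0.17, 2.65], [-2.57, 2.57]. Speed limits (rad/s): [2.79, 2.79, 3.14, 3.14, 3.14, 3.14].

INTERFACE

Orientations are given as [roll, pitch, yaw] about the fixed x, y, z axes, in that order (R = Rz(yaw) Ry(pitch) Rx(roll)).
In Python, from bench import * gives the robot as it stands.
- The arm moves only by the tool send_rows, never from a script. Its argument "rows" is one flat list of numbers, 7 for each row, row after row: the shift along the world's x, y, z in mm, then the turn, a rotation vector about the world's x, y, z in degrees, then the opening, from 0 (shut) to 1 (fully open). A call has exactly 8 rows; each row shifts and turns the commanded pose from where the row before left it; what a row does not reach is not made up. A row lasts 1/8 s, in which the tool goes at most 62.5 mm and 10.7 degrees, less where a joint would pass 70% of its speed; a pose out of reach is approached as far as the arm can. A call is refused whole if a number of a shift passes 62.5 or a number of a turn 10.7, either way. A call with a gripper value outside its range is refused whole. The fingers move at their own pace and stop on an object; the grip force is fixed at half the most. Time passes only in rows, so rows that do not move let the fingers close, or fill a call up. It gives the time, the measured TCP pose, the force and the opening at its end, in the units of the state.
- get_obs(): the state, without advancing time (a new reading comes with each control period).
- snapshot(name): name is "scene" or "top"; returns a dict with "color" (400x640x3 uint8, red, green, blue), "intrinsics" (3x3 intrinsics, pixels), "distortion" ([k1, k2, p1, p2, k3] as OpenCV has them; the pictures are not rectified), "rvec" (rotation vector, rad) and "tvec" (3), from world to camera coordinates, as OpenCV has them. Camera axes: x right, y down, z forward; pixel columns grow to the right and rows downward; lengths in m; the calibration is good to about 2 mm. A picture is of the moment at which its call begins. There is no depth.
- close_job(): hands the job in, once; it reports no verdict.
The state is a dict: "time": time; "joint_positions": joint angles; "qvel": joint speeds; "joint_torque": joint torques, N m; "tool_pos": TCP position; "ee_rot": TCP orientation; "wrist_force": force on the tool from outside, world axes, zero at the start; "wrist_torque": the same for the moment, N m; "width": finger opening in m.
Only numpy, scipy, OpenCV 4.12 (cv2) and the standard library are available. Lean on these libraries where they do the work, as an engineer would, in place of code of your own. Each camera call takes 0.05 s, during which the arm holds its last target.

## Working session

There is one attempt and no reset: what is moved stays moved. The work goes in short steps, Python scripts to look and compute and a tool call to move; the robot and the scene stay as the last step left them, time stands still between calls to the robot, and variables do not carry over. Pictures are saved under pics/ and viewed, and the job is handed in when it is done.

Besides the shell and the picture viewer there is one more tool, called after "Call:" by a JSON object that holds its "fn" and its "kwargs", one argument or row to a line. send_rows: Moves the arm, as the interface text tells. Its arguments: {"type":"object","properties":{"rows":{"type":"array","items":{"type":"number"}}},"required":["rows"]}

```bash
mkdir -p pics; ls; cat > h.py <<'E'
from bench import *
import numpy as np, cv2
def snap(n,f):
    s=snapshot(n); cv2.imwrite(f,cv2.cvtColor(np.array(s["color"]),cv2.COLOR_RGB2BGR)); return s
def ray(s,uv,z):
    K=np.array(s["intrinsics"]);D=np.array(s["distortion"]);R,_=cv2.Rodrigues(np.array(s["rvec"],float));t=np.array(s["tvec"],float).reshape(3)
    p=cv2.undistortPoints(np.array(uv,float).reshape(-1,1,2),K,D).reshape(-1,2)
    d=np.c_[p,np.ones(len(p))]@R; c=-R.T@t
    return c+d*((z-c[2])/d[:,2])[:,None]
def proj(s,P):
    return cv2.projectPoints(np.array(P,float).reshape(-1,3),np.array(s["rvec"],float),np.array(s["tvec"],float),np.array(s["intrinsics"]),np.array(s["distortion"]))[0].reshape(-1,2)
E
python3 - <<'E'
from h import *
import pickle
for n in("scene","top"):
    s=snap(n,f"pics/{n}0.png"); pickle.dump(s,open(f"{n}0.pkl","wb"))
    R,_=cv2.Rodrigues(np.array(s["rvec"],float)); print(n,-R.T@np.array(s["tvec"]).reshape(3))
print(get_obs())
E
```

```text
pics
scene [0.90401389 0.6024685  0.81676382]
top [ 0.45172751 -0.00665585  1.13544177]
{'time': 0.1, 'joint_positions': array([ 1.00092480e+00,  8.78871565e-02,  1.37209528e+00, -4.79014925e-06,
        1.68357654e+00, -1.03089851e-01]), 'qvel': array([-9.12491898e-05, -2.42588473e-03, -2.21569302e-03, -6.25050797e-04,
       -1.87365456e-03,  2.29146504e-03]), 'joint_torque': array([ 2.50818870e-03, -3.41244221e+01, -3.03303266e+01,  7.20758317e-02,
        3.02769360e-02, -1.06172772e-04]), 'tool_pos': array([0.24721851, 0.49070831, 0.17922192]), 'ee_rot': array([-3.14139504e+00,  1.95637696e-03,  1.10401431e+00]), 'wrist_force': array([-0.61265938,  0.14379862, -0.30672659]), 'wrist_torque': array([ 0.01618437, -0.02114505,  0.00976457]), 'width': 0.09400968967772483}
```

View pics/scene0.png

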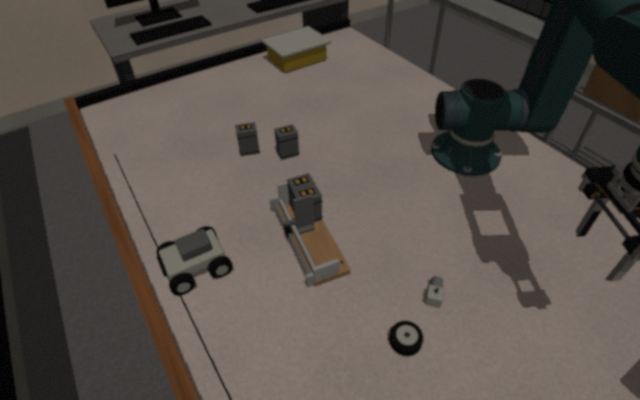

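View pics/top0.png

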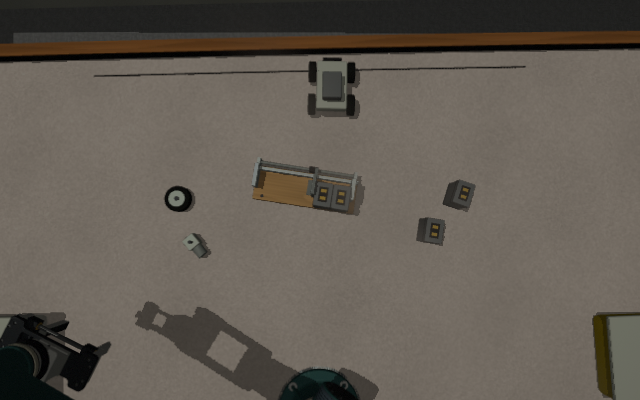

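The scene view shows the row around (305,200) and the loose packs at (247,138) and (287,141). In the top view the rack spans (252–360, 160–212), the loose packs are at (460,193) and (432,231), the wheel at (178,198) and the motor at (195,244). I'll zoom in next.

```bash
python3 - <<'E'
import cv2,numpy as np
t=cv2.imread("pics/top0.png");s=cv2.imread("pics/scene0.png")
def crop(im,x,y,w,h,k,n):
    c=cv2.resize(im[y:y+h,x:x+w],None,fx=k,fy=k,interpolation=cv2.INTER_CUBIC); c=np.clip(255*(c/255.)**0.6,0,255).astype('uint8'); cv2.imwrite(n,c)
crop(t,245,150,125,72,6,"pics/c1.png")
crop(t,405,165,80,90,6,"pics/c2.png")
crop(s,225,110,130,180,3.3,"pics/c3.png")
E
```

```text
(no output)
```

View pics/c1.png

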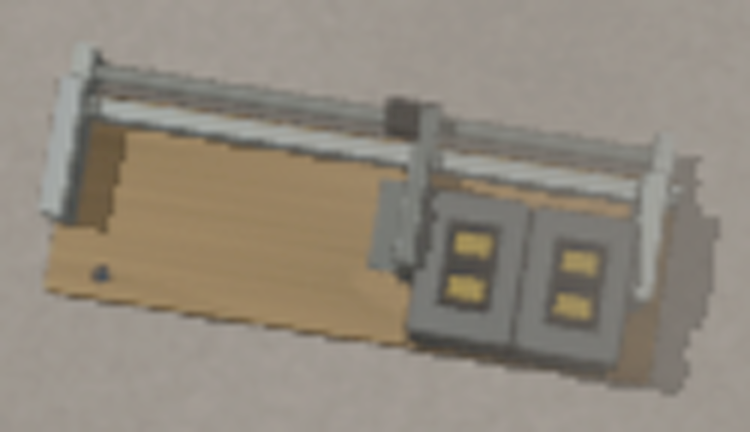

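View pics/c2.png

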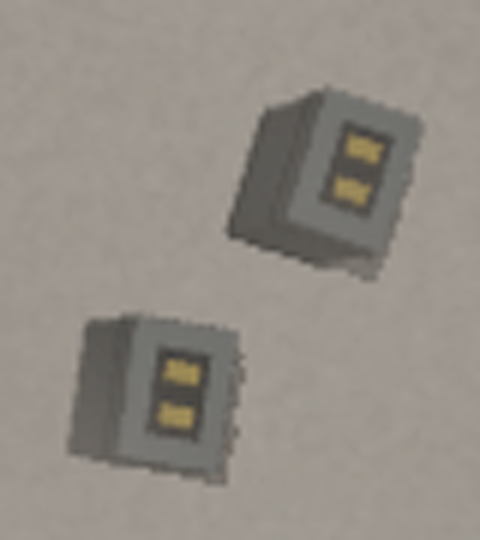

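View pics/c3.png

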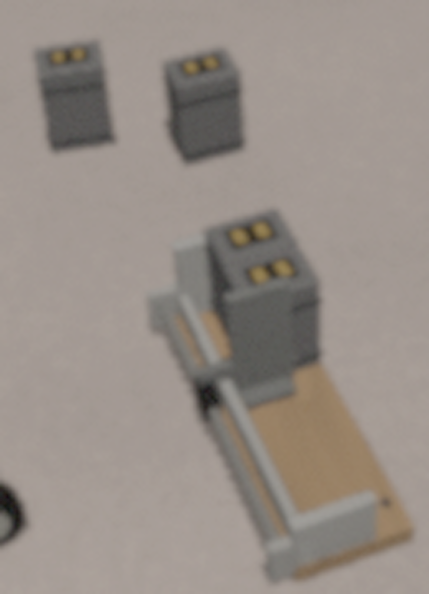

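```bash
cat > meas.py <<'E'
from h import *
def brass(s,zs,roi=None):
    im=np.array(s["color"]); hsv=cv2.cvtColor(im,cv2.COLOR_RGB2HSV)
    m=cv2.inRange(hsv,(15,110,70),(35,255,255))
    n,l,st,c=cv2.connectedComponentsWithStats(m)
    return [(c[i],st[i,4]) for i in range(1,n) if 4<=st[i,4]<80]
E
python3 - <<'E'
from meas import *
import pickle
for n in("top","scene"):
    s=pickle.load(open(n+"0.pkl","rb"))
    print(n)
    for c,a in brass(s,0):
        print(np.round(c,1),a,np.round(ray(s,c,.09)[0,:2]*1000,1),np.round(ray(s,c,.11)[0,:2]*1000,1))
s=pickle.load(open("top0.pkl","rb"))
im=np.array(s["color"]); hsv=cv2.cvtColor(im,cv2.COLOR_RGB2HSV)
m=cv2.inRange(hsv,(8,75,60),(22,255,255)); m[:140]=0;m[230:]=0
cv2.imwrite("pics/m.png",cv2.resize(m[150:222,245:370],None,fx=6,fy=6,interpolation=0))
# front edge: lowest board pixel per column
pts=[]
for u in range(256,312):
    v=np.where(m[:,u])[0]
    if len(v): pts.append((u,v.max()+.5))
P=ray(s,pts,.02)
vx,vy,x0,y0=cv2.fitLine(P[:,:2].astype(np.float32),cv2.DIST_HUBER,0,.001,.001).ravel()
print("front edge dir deg",np.degrees(np.arctan2(vy,vx)),x0,y0,len(pts))
pts=[]
for v in range(192,200):
    u=np.where(m[v])[0]; pts.append((u.min()-.5,v)) if len(u) else 0
print(pts,np.round(ray(s,pts,.02)*1000,1))
E
```

```text
top
[579.5  33.5] 4 [ 950.8 -705.4] [ 941.3 -692.1]
[511.4  36.8] 10 [ 944.3 -524.8] [ 934.9 -514.9]
[535.   34.5] 4 [ 949.7 -587.4] [ 940.1 -576.3]
[422.2  38. ] 4 [ 944.9 -292.2] [ 935.4 -286.7]
[491.6  38.3] 7 [ 941.1 -472.6] [ 931.7 -463.7]
[506.5  37.5] 6 [ 942.6 -511.8] [ 933.2 -502.2]
[537.3  38.1] 22 [ 939.8 -592.7] [ 930.5 -581.5]
[567.8  37.8] 4 [ 939.6 -673.2] [ 930.3 -660.4]
[598.5  39.5] 13 [ 933.7 -754.3] [ 924.5 -740. ]
[632.5  39.5] 11 [ 932.8 -845.5] [ 923.6 -829.5]
[315.4  39.4] 5 [946.4 -16.3] [936.9 -16.2]
[319.2  40.2] 4 [943.9 -26.2] [934.5 -25.8]
[321.1  43.9] 19 [934.  -30.7] [924.8 -30.2]
[435.5  39. ] 4 [ 941.6 -326.4] [ 932.2 -320.3]
[528.8  39.5] 4 [ 936.3 -569.8] [ 927.1 -559.1]
[637.2  40. ] 4 [ 931.2 -858. ] [ 922.  -841.7]
[123.5  40. ] 10 [956.2 476.2] [946.5 467. ]
[157.2  41.8] 4 [949.3 389.4] [939.8 381.8]
[161.2  42.5] 6 [947.  379.3] [937.5 371.9]
[168.2  41.4] 10 [949.5 361.3] [940.  354.3]
[305.2  42. ] 4 [939.9   9.9] [930.6   9.6]
[329.8  41.2] 6 [940.8 -53.3] [931.5 -52.4]
[344.5  41.5] 4 [939.2 -91. ] [929.9 -89.4]
[410.   42.5] 4 [ 933.3 -
[... 1961 characters left out ...]

[303.9 179.3] 14 [517.1 -87. ] [527.8 -68. ]
[296.9 181.3] 14 [535.7 -90.4] [545.9 -71.4]
[310.3 190.7] 17 [525.7 -42.8] [536.1 -25. ]
[303.2 192.9] 17 [544.3 -46. ] [554.2 -28.1]
[290.6 210.6] 31 [600.  -11.6] [608.4   5.3]
[319.3 282. ] 13 [651.2 192.1] [658.1 203.4]
front edge dir deg 79.84629 0.5313449 0.07772168 56
[(np.float64(252.5), 192), (np.float64(252.5), 193), (np.float64(252.5), 194), (np.float64(251.5), 195), (np.float64(251.5), 196), (np.float64(251.5), 197), (np.float64(252.5), 198), (np.float64(255.5), 199)] [[563.1 158.9  20. ]
 [560.5 158.9  20. ]
 [557.8 158.9  20. ]
 [555.2 161.6  20. ]
 [552.6 161.6  20. ]
 [549.9 161.6  20. ]
 [547.2 159.   20. ]
 [544.4 151.2  20. ]]
```

View pics/m.png

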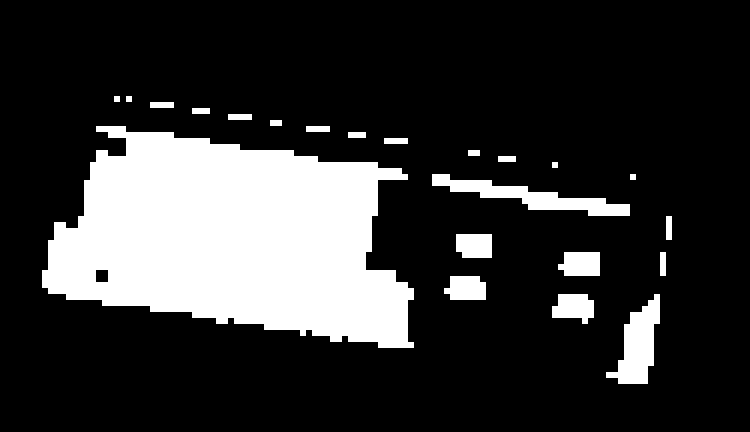

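```bash
python3 - <<'E'
from meas import *
import pickle
s=pickle.load(open("top0.pkl","rb"))
im=np.array(s["color"]); hsv=cv2.cvtColor(im,cv2.COLOR_RGB2HSV)
m=cv2.inRange(hsv,(8,75,60),(22,255,255)); m[:172]=0;m[230:]=0
def fit(pts):
    P=ray(s,pts,.02);vx,vy,x0,y0=cv2.fitLine(P[:,:2].astype(np.float32),cv2.DIST_HUBER,0,.001,.001).ravel()
    return np.degrees(np.arctan2(vy,vx)),x0,y0
pts=[]
for u in range(268,306):
    v=np.where(m[:,u])[0]
    if len(v): pts.append((u,v.min()-.5))
print("board/rail",fit(pts))
pts=[]
for u in list(range(256,312)):
    v=np.where(m[:,u])[0]
    if len(v): pts.append((u,v.max()+.5))
print("front",fit(pts))
a=np.radians(-10.2);ex=np.array([np.cos(a),np.sin(a)]);ey=np.array([-ex[1],ex[0]]);O=np.array([.5647,.0107])
# project predicted rack points for a visual check in both views
for n in("top","scene"):
    q=pickle.load(open(n+"0.pkl","rb")); g=cv2.imread(f"pics/{n}0.png"); k=5 if n=="top" else 4
    x,y,w,h=(240,145,140,80) if n=="top" else (245,165,120,130)
    g=np.clip(255*(g/255.)**.6,0,255).astype('uint8')
    c=cv2.resize(g[y:y+h,x:x+w],None,fx=k,fy=k,interpolation=cv2.INTER_CUBIC)
    L=[((-45,-125,20),(-45,145,20)),((-45,145,20),(45,145,20)),((32,-100,45),(32,130,45)),((-45,-125,20),(45,-125,20)),((-15,-105,95),(38,-105,95)),((-18,-17,126),(30,-17,126))]
    for A,B in L:
        W=[np.r_[O+(p[0]*ex+p[1]*ey)/1000,p[2]/1000] for p in(A,B)]
        uv=(proj(q,W)-[x,y]+.5)*k-.5
        cv2.line(c,tuple(map(int,uv[0])),tuple(map(int,uv[1])),(0,0,255),1)
    cv2.imwrite(f"pics/ov_{n}.png",c)
E
```

```text
board/rail (np.float32(79.77105), np.float32(0.61103785), np.float32(0.082478374))
front (np.float32(79.84629), np.float32(0.5313449), np.float32(0.07772168))
```

View pics/ov_top.png

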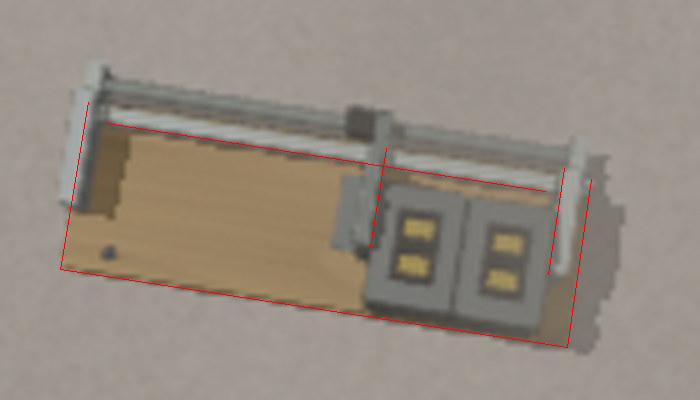

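View pics/ov_scene.png

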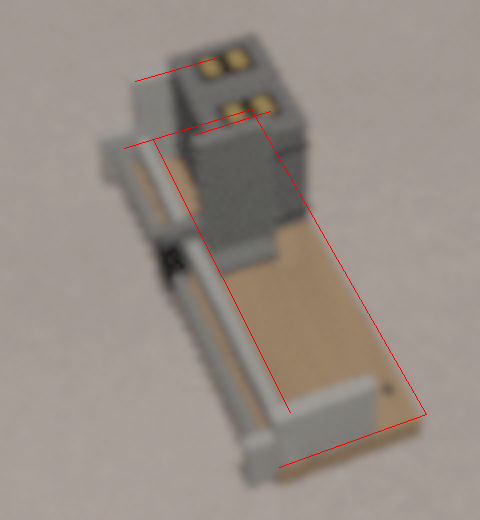

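Call:
{"fn": "send_rows", "kwargs": {
  "rows": [22.7,-52.6,0,0,0,2.07,0.335,22.7,-52.6,0,0,0,2.07,0.335,22.7,-52.6,0,0,0,2.07,0.335,22.7,-52.6,0,0,0,2.07,0.335,22.7,-52.6,0,0,0,2.07,0.335,22.7,-52.6,0,0,0,2.07,0.335,22.7,-52.6,0,0,0,2.07,0.335,22.7,-52.6,0,0,0,2.07,0.335]
}}

```text
time: 1.1
tool_pos: [0.4293, 0.0686, 0.18]
ee_rot: [-3.141, -0.0, 1.394]
wrist_force: [0.6, -0.4, -0.1]
width: 0.0315
```

Call:
{"fn": "send_rows", "kwargs": {
  "rows": [22.7,-52.6,0,0,0,0,0.335,22.7,-52.6,0,0,0,0,0.335,0,0,-27,0,0,0,0.335,0,0,-27,0,0,0,0.335,0,0,-27,0,0,0,0.335,0,0,-27,0,0,0,0.335,0,0,-27,0,0,0,0.335,0,0,0,0,0,0,0.335]
}}

```text
time: 2.1
tool_pos: [0.472, -0.0344, 0.0425]
ee_rot: [-3.135, -0.0, 1.393]
wrist_force: [-0.2, -0.3, -0.7]
width: 0.0315
```

Call:
{"fn": "send_rows", "kwargs": {
  "rows": [7.9,-1.4,0,0,0,0,0.335,7.9,-1.4,0,0,0,0,0.335,5.9,-1.1,0,0,0,0,0.335,4.9,-0.9,0,0,0,0,0.335,4.9,-0.9,0,0,0,0,0.335,3,-0.5,0,0,0,0,0.335,3,-0.5,0,0,0,0,0.335,3,-0.5,0,0,0,0,0.335]
}}

```text
time: 3.1
tool_pos: [0.512, -0.0416, 0.0454]
ee_rot: [-3.134, 0.0, 1.393]
wrist_force: [-7.8, 0.7, 6.0]
width: 0.0316
```

Call:
{"fn": "send_rows", "kwargs": {
  "rows": [2,-0.4,0,0,0,0,0.335,2,-0.4,0,0,0,0,0.335,1,-0.2,0,0,0,0,0.335,1,-0.2,0,0,0,0,0.335,0,0,0,0,0,0,0.335,0,0,0,0,0,0,0.335,0,0,0,0,0,0,0.335,0,0,0,0,0,0,0.335]
}}

```text
time: 4.1
tool_pos: [0.5178, -0.0427, 0.0454]
ee_rot: [-3.134, 0.0, 1.393]
wrist_force: [-9.0, 1.6, 6.4]
width: 0.0316
```

```bash
cat >> meas.py <<'E'
a=np.radians(-10.2);ex=np.array([np.cos(a),np.sin(a)]);ey=np.array([-ex[1],ex[0]]);O=np.array([.5647,.0107])
def rk(p): d=np.array(p)[:2]-O; return np.round([d@ex*1000,d@ey*1000],1)
def view(tag,z=.11,roi=None):
    for n,(x,y,w,h) in (("top",(240,140,140,90)),("scene",(220,150,150,150))):
        f=f"pics/{tag}_{n}.png"; s=snap(n,f)
        g=cv2.imread(f); g=np.clip(255*(g/255.)**.6,0,255).astype('uint8'); k=5 if n=="top" else 4
        cv2.imwrite(f,cv2.resize(g[y:y+h,x:x+w],None,fx=k,fy=k,interpolation=cv2.INTER_CUBIC))
        for c,ar in brass(s,0):
            P=ray(s,c,z)[0]
            r=rk(P)
            if abs(r[0])<60 and abs(r[1])<130: print(n,np.round(c,1),ar,"rack",r)
    o=get_obs(); print(o["time"],rk(o["tool_pos"]),o["tool_pos"],o["ee_rot"],o["wrist_force"],o["width"])
E
python3 -c "
from meas import *
view('p1')"
```

```text
scene [297.6 181.1] 17 rack [ -5.7 -84. ]
scene [290.7 183.2] 18 rack [ 12.3 -83.9]
scene [303.6 192.4] 15 rack [ -5.  -41.2]
scene [297.1 194.6] 17 rack [ 11.9 -40.4]
4.2 [-36.7 -60.8] [ 0.51778533 -0.04267734  0.04540239] [-3.13410309e+00  1.79231743e-04  1.39303369e+00] [-9.03780568  1.82792944  6.53108686] 0.031430895340311446
```

View pics/p1_scene.png

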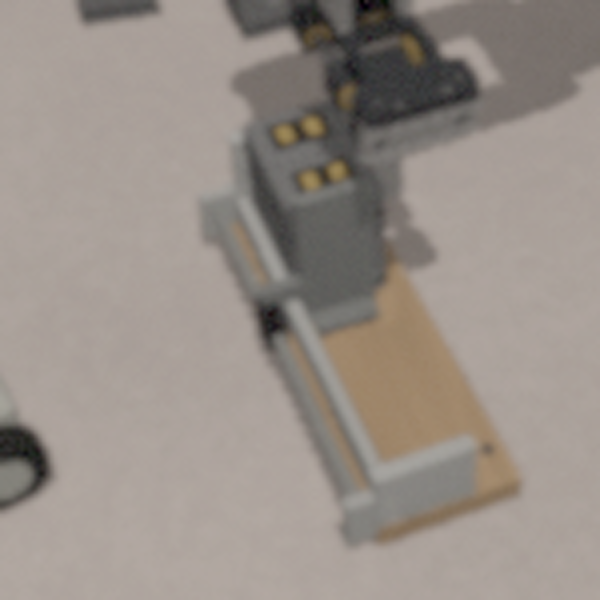

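View pics/p1_top.png

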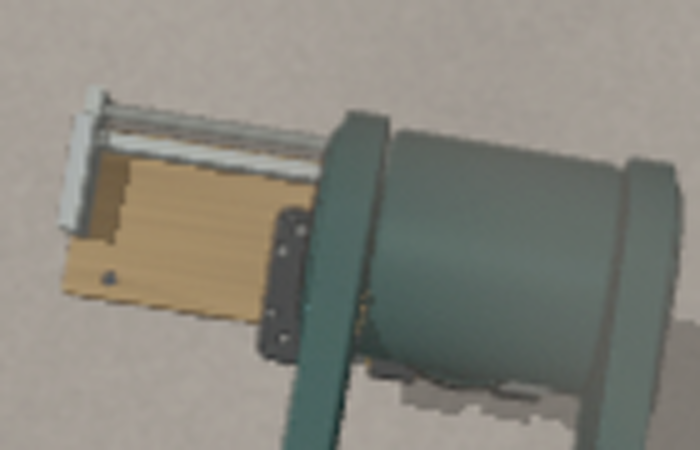

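Call:
{"fn": "send_rows", "kwargs": {
  "rows": [1,-0.2,0,0,0,0,0.335,1,-0.2,0,0,0,0,0.335,1,-0.2,0,0,0,0,0.335,1,-0.2,0,0,0,0,0.335,0,0,0,0,0,0,0.335,0,0,0,0,0,0,0.335,0,0,0,0,0,0,0.335,0,0,0,0,0,0,0.335]
}}

```text
time: 5.2
tool_pos: [0.5185, -0.0428, 0.0457]
ee_rot: [-3.127, 0.0, 1.393]
wrist_force: [-18.1, 2.7, 13.7]
width: 0.0315
```

Call:
{"fn": "send_rows", "kwargs": {
  "rows": [-30,5.4,0,0,0,0,0.335,-30,5.4,0,0,0,0,0.335,0,0,52,0,0,-10.5,1,0,0,52,0,0,-10.5,1,-1,-44.5,0,0,0,-10.5,1,-1,-44.5,0,0,0,-10.5,1,-1,-44.5,0,0,0,-10.5,1,-1,-44.5,0,0,0,-10.5,1]
}}

```text
time: 6.2
tool_pos: [0.4612, -0.2127, 0.1495]
ee_rot: [3.141, -0.001, 0.288]
wrist_force: [1.0, -0.3, 0.5]
width: 0.0879
```

Call:
{"fn": "send_rows", "kwargs": {
  "rows": [-1,-44.5,0,0,0,-9.3,1,-1,-44.5,0,0,0,-9.3,1,0,0,0,0,0,-9.3,1,0,0,0,0,0,0,1,0,0,0,0,0,0,1,0,0,0,0,0,0,1,0,0,0,0,0,0,1,0,0,0,0,0,0,1]
}}

```text
time: 7.2
tool_pos: [0.4591, -0.3, 0.1494]
ee_rot: [3.141, -0.0, -0.193]
wrist_force: [0.8, -0.5, -0.9]
width: 0.094
```

```bash
python3 -c "
from meas import *
view('p2')
s=snap('top','pics/p2f.png')"
```

```text
top [324.3 183.7] 21 rack [ 12.4 -38.1]
top [342.  186.5] 16 rack [ 12.2 -81.7]
top [323.3 191.2] 23 rack [ -6.1 -38.5]
top [341.1 193.8] 17 rack [ -5.8 -82.1]
scene [297.7 180.9] 15 rack [ -6.3 -84.5]
scene [290.7 183.1] 16 rack [ 12.2 -84.2]
scene [304.1 192.6] 15 rack [ -5.9 -40.1]
scene [297.1 194.6] 15 rack [ 11.8 -40.4]
7.3 [ -48.9 -324.6] [ 0.45909258 -0.30009916  0.14936013] [ 3.14150999e+00 -2.08320323e-04 -1.92982779e-01] [ 0.49571172 -0.05481261 -0.38590226] 0.0941798018992586
```

View pics/p2_top.png

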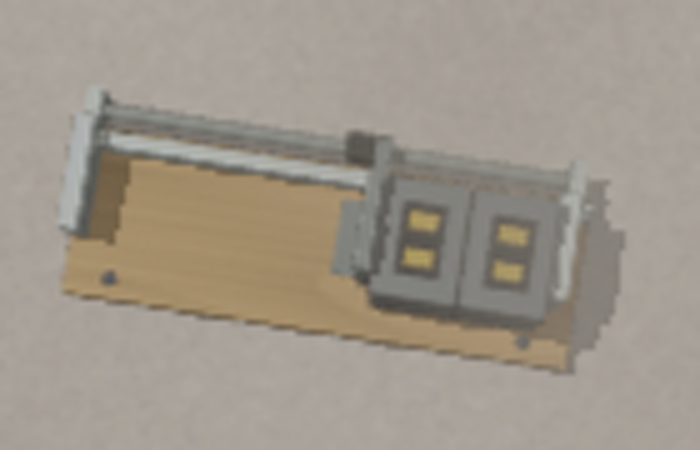

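View pics/p2f.png

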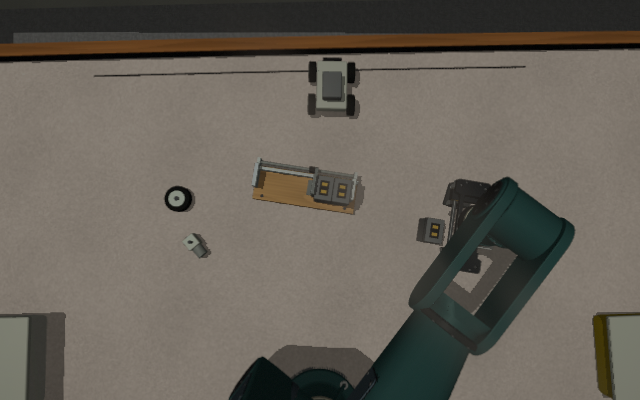

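Call:
{"fn": "send_rows", "kwargs": {
  "rows": [-4.4,0.6,0,0,0,0,1,-4.3,0.6,0,0,0,0,1,0,0,-35,0,0,0,1,0,0,-35,0,0,0,1,0,0,-25,0,0,0,1,0,0,-18,0,0,0,1,0,0,0,0,0,0,1,0,0,0,0,0,0,0]
}}

```text
time: 8.35
tool_pos: [0.451, -0.2996, 0.0375]
ee_rot: [3.141, -0.002, -0.194]
wrist_force: [0.6, -0.6, -0.2]
width: 0.0876
```

Call:
{"fn": "send_rows", "kwargs": {
  "rows": [0,0,0,0,0,0,0,0,0,0,0,0,0,0,0,0,0,0,0,0,0,0,0,0,0,0,0,0,0,0,0,0,0,0,0,0,0,0,0,0,0,0,0,0,30,0,0,0,0,0,0,30,0,0,0,0]
}}

```text
time: 9.35
tool_pos: [0.4492, -0.298, 0.0947]
ee_rot: [-3.139, 0.004, -0.194]
wrist_force: [0.8, -0.2, -3.3]
width: 0.0597
```

```bash
python3 -c "
from meas import *
s=snap('scene','pics/p3.png'); print(get_obs())
g=cv2.imread('pics/p3.png')[60:240,200:400]; g=np.clip(255*(g/255.)**.6,0,255).astype('uint8'); cv2.imwrite('pics/p3c.png',cv2.resize(g,None,fx=3.3,fy=3.3,interpolation=2))"
```

```text
{'time': 9.4, 'joint_positions': array([-6.91009177e-01,  9.54554057e-02,  1.52135734e+00,  1.41035934e-04,
        1.52008464e+00, -4.97571862e-01]), 'qvel': array([-0.00056581, -0.00604478, -0.00850022,  0.00239086, -0.10960292,
       -0.00097323]), 'joint_torque': array([-2.65986370e-01, -2.47438037e+01, -2.16076094e+01,  5.15102420e-02,
        4.65488629e-01, -4.12995709e-03]), 'tool_pos': array([ 0.45161333, -0.29998199,  0.10014082]), 'ee_rot': array([ 3.13947542, -0.00419318, -0.19343969]), 'wrist_force': array([-0.16575577, -0.72262035,  0.44276045]), 'wrist_torque': array([-0.12285448,  0.0195618 ,  0.00236643]), 'width': 0.05982250506573452}
```

View pics/p3c.png

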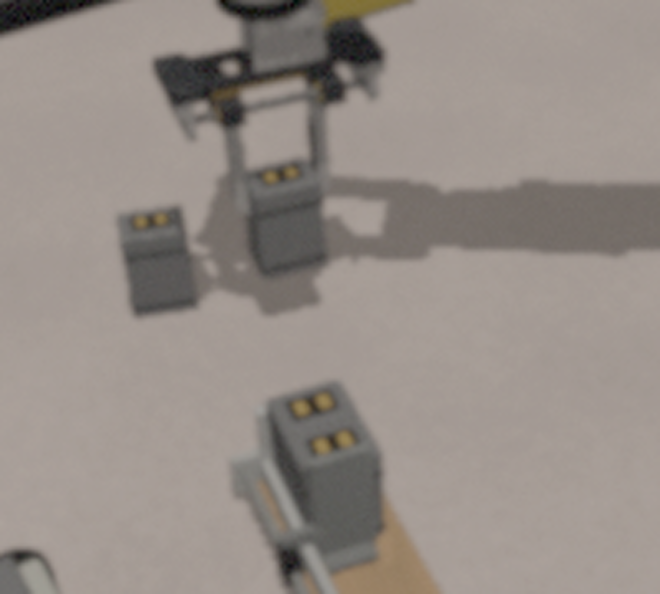

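Call:
{"fn": "send_rows", "kwargs": {
  "rows": [0,0,27,0,0,0.9,0,0,0,27,0,0,0,0,17.85,44.35,0,0,0,0,0,17.85,44.35,0,0,0,0,0,17.85,44.35,0,0,0,0,0,17.85,44.35,0,0,0,0,0,17.85,44.35,0,0,0,0,0,10,24,0,0,0,0,0]
}}

```text
time: 10.4
tool_pos: [0.5493, -0.0507, 0.1479]
ee_rot: [-3.141, 0.003, -0.175]
wrist_force: [-0.0, -1.1, -2.8]
width: 0.0597
```

Call:
{"fn": "send_rows", "kwargs": {
  "rows": [7.85,20.35,0,0,0,0,0,0,0,0,0,0,0,0,0,0,0,0,0,0,0,0,0,0,0,0,0,0,0,0,0,0,0,0,0,0,0,0,0,0,0,0,0,0,0,0,0,0,0,0,0,0,0,0,0,0]
}}

```text
time: 11.4
tool_pos: [0.5574, -0.033, 0.1503]
ee_rot: [-3.142, -0.0, -0.178]
wrist_force: [-0.0, -0.6, -3.1]
width: 0.0598
```

```bash
python3 -c "
from meas import *
view('p4')"
```

```text
top [348.1 207.4] 7 rack [ -35.9 -103.9]
top [341.1 210.1] 15 rack [-45.  -87.9]
top [347.1 210.9] 7 rack [ -44.5 -102.7]
scene [317.2 215. ] 4 rack [-6.9 39.3]
11.5 [  0.6 -44.2] [ 0.55744915 -0.03292494  0.15035266] [ 3.14155380e+00 -1.64957080e-04 -1.77767233e-01] [ 0.77253336 -0.36137942 -1.80950101] 0.05987840401182766
```

View pics/p4_scene.png

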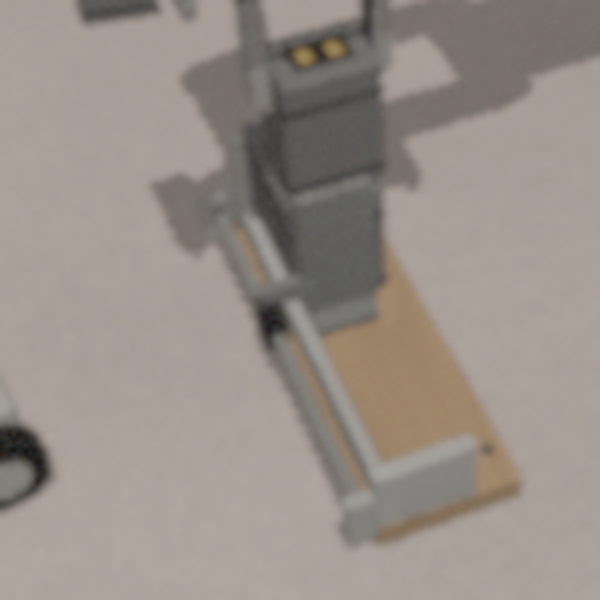

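Call:
{"fn": "send_rows", "kwargs": {
  "rows": [1.4,3,3,0,0,0,0,1.4,7.1,0,0,0,0,0,1.4,7.1,0,0,0,0,0,1.4,7.1,0,0,0,0,0,1.4,7.1,0,0,0,0,0,1.4,7.1,0,0,0,0,0,1.4,7.1,0,0,0,0,0,1,6.6,0,0,0,0,0]
}}

```text
time: 12.5
tool_pos: [0.5684, 0.0197, 0.1533]
ee_rot: [3.141, -0.0, -0.178]
wrist_force: [-1.3, -3.6, -1.8]
width: 0.0597
```

Call:
{"fn": "send_rows", "kwargs": {
  "rows": [0,0,0,0,0,0,0,0,0,0,0,0,0,0,0,0,0,0,0,0,0,0,0,0,0,0,0,0,0,0,0,0,0,0,0,0,0,0,0,0,0,0,0,0,0,0,0,0,0,0,0,0,0,0,0,0]
}}

```text
time: 13.5
tool_pos: [0.5683, 0.0192, 0.1533]
ee_rot: [3.141, -0.0, -0.178]
wrist_force: [-0.7, -2.8, -2.0]
width: 0.0599
```

```bash
python3 -c "
from meas import *
view('p5')
s=snapshot('scene')
for c,ar in brass(s,0):
  if 220<c[0]<370 and 130<c[1]<300: print(c,rk(ray(s,c,get_obs()['tool_pos'][2]+.0535)[0]))
"
```

```text
top [342.  186.5] 12 rack [ 12.2 -81.7]
top [321.6 190.8] 5 rack [ -5.7 -34.3]
top [341.2 193.8] 13 rack [ -5.8 -82.5]
top [317.9 205.4] 55 rack [-42.3 -30.8]
top [339.1 208.3] 39 rack [-41.4 -82.5]
scene [311.2 175.6] 16 rack [-44.  -89.4]
scene [303.4 177.8] 20 rack [-23.3 -89.5]
13.6 [2. 9.] [0.56827763 0.01915669 0.15329331] [ 3.14141985e+00 -2.32543383e-04 -1.77869990e-01] [-0.38371535 -4.27595335 -1.85377454] 0.059796054548104396
[311.25   175.5625] [-6.6 10.8]
[303.31578947 177.73684211] [11.5 10.4]
[321.94117647 281.05882353] [ 76.4 266. ]
```

View pics/p5_scene.png

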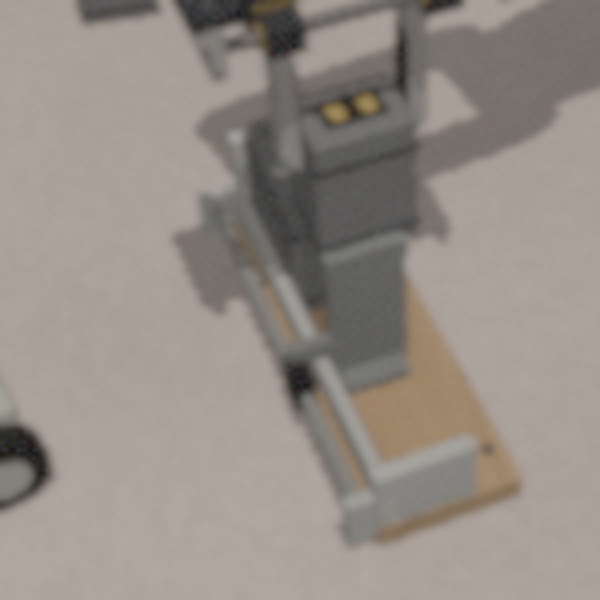

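Call:
{"fn": "send_rows", "kwargs": {
  "rows": [0.4,2,0,0,0,0,0,0,0,-6,0,0,0,0,0,0,-6,0,0,0,0,0,0,-6,0,0,0,0,0,0,-6,0,0,0,0,0,0,-6,0,0,0,0,0,0,-6,0,0,0,0,0,0,0,0,0,0,0]
}}

```text
time: 14.65
tool_pos: [0.5681, 0.0212, 0.1161]
ee_rot: [3.141, 0.002, -0.178]
wrist_force: [0.4, -3.6, -3.9]
width: 0.0599
```

```bash
python3 -c "
from meas import *
view('p6')
s=snapshot('scene')
for c,ar in brass(s,0):
  if 220<c[0]<370 and 130<c[1]<300: print(c,rk(ray(s,c,get_obs()['tool_pos'][2]+.0535)[0]))
"
```

```text
top [342.  186.5] 12 rack [ 12.2 -81.7]
top [253.6 193.6] 16 rack [-37.8 127.5]
top [341.2 193.8] 13 rack [ -5.8 -82.5]
top [316.1 204.8] 29 rack [-41.4 -26.4]
top [338.3 208.3] 54 rack [-41.5 -80.6]
scene [312.4 188.6] 15 rack [-29.1 -44.9]
scene [304.7 190.8] 18 rack [ -9.4 -45.1]
14.75 [ 1.4 11. ] [0.56802569 0.02124206 0.1164106 ] [ 3.14123024e+00  1.80121736e-03 -1.77798366e-01] [-1.39266494 -2.16790005 -4.20919824] 0.060101968197332885
[312.5 188.5] [-7.5 13.2]
[304.82352941 190.94117647] [10.8 13.6]
[319.3125 282.    ] [ 72.4 243.3]
```

View pics/p6_scene.png

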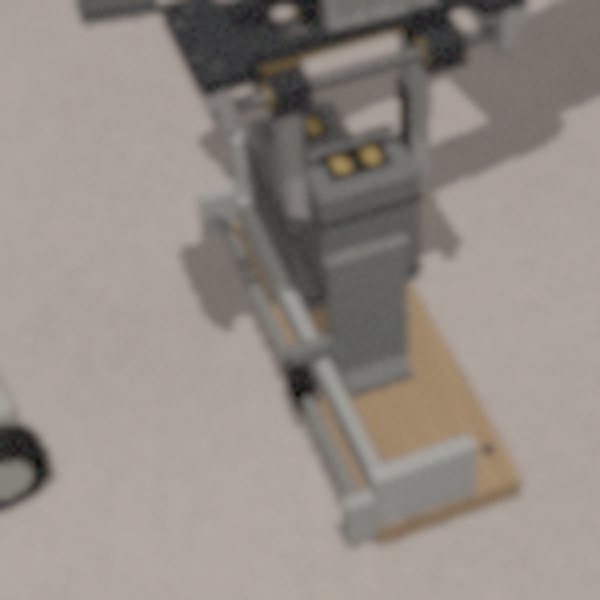

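Call:
{"fn": "send_rows", "kwargs": {
  "rows": [0,0,-9,0,0,0,0,0,0,-9,0,0,0,0,0,0,-9,0,0,0,0,0,0,-9,0,0,0,0,0,0,-9,0,0,0,0,0,0,-7,0,0,0,0,0,0,-4,0,0,0,0,0,0,0,0,0,0,0]
}}

```text
time: 15.8
tool_pos: [0.5681, 0.0214, 0.0604]
ee_rot: [3.142, 0.001, -0.178]
wrist_force: [0.4, -3.9, -5.3]
width: 0.06
```

```bash
python3 -c "
from meas import *
view('p7')
s=snapshot('scene')
for c,ar in brass(s,0):
  if 220<c[0]<370 and 130<c[1]<300: print(c,rk(ray(s,c,get_obs()['tool_pos'][2]+.0535)[0]))
"
```

```text
top [256.2 192.5] 75 rack [-34.2 121.6]
top [342.  186.5] 12 rack [ 12.2 -81.7]
top [341.2 193.8] 13 rack [ -5.8 -82.5]
top [318.4 203.7] 12 rack [-37.9 -31.4]
top [337.3 208. ] 55 rack [-41.3 -78. ]
scene [313. 206.] 17 rack [-8.7  9.3]
scene [305.9 208.4] 17 rack [9.2 9.9]
15.9 [ 1.4 11.1] [0.56806989 0.02138656 0.06059429] [ 3.14150439e+00  1.48833853e-03 -1.77675001e-01] [ 0.17899339 -4.12451046 -4.93307358] 0.059745401901800235
[313.11111111 205.94444444] [-7.6 13. ]
[305.88888889 208.27777778] [10.4 13.3]
[330.625  277.8125] [ 34.6 208.6]
[322.  280.5] [ 52.6 207.7]
[316.71428571 283.        ] [ 64.4 208.9]
```

View pics/p7_scene.png

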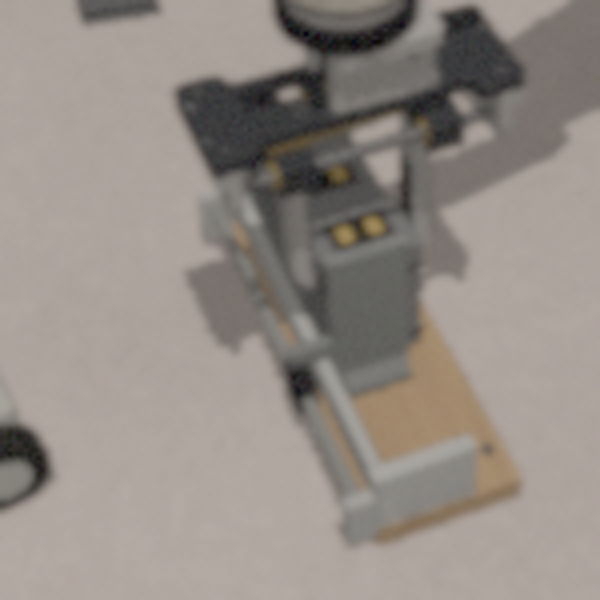

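Call:
{"fn": "send_rows", "kwargs": {
  "rows": [0.2,-1.5,-0.5,0,0,0,0,-0.1,-1.5,-0.5,0,0,0,0,-0.1,-1.5,-0.5,0,0,0,0,-0.3,-1.5,-0.5,0,0,0,0,-0.3,-1,0,0,0,0,0,-0.2,-1,0,0,0,0,0,0,0,0,0,0,0,0,0,0,0,0,0,0,0]
}}

```text
time: 16.95
tool_pos: [0.5685, 0.014, 0.0597]
ee_rot: [-3.14, -0.002, -0.178]
wrist_force: [1.8, 1.6, -1.6]
width: 0.0597
```

Call:
{"fn": "send_rows", "kwargs": {
  "rows": [-0.2,-1,-0.5,0,0,0,0,0,0,-0.5,0,0,0,0,0,0,0,0,0,0,0.78,0,0,0,0,0,0,0.78,0,0,0,0,0,0,0.78,0,0,0,0,0,0,0.78,0,0,15,0,0,0,0.78,0,0,15,0,0,0,0.78]
}}

```text
time: 17.95
tool_pos: [0.5679, 0.0122, 0.0897]
ee_rot: [-3.142, -0.001, -0.178]
wrist_force: [-0.6, 0.4, 0.9]
width: 0.0732
```

```bash
python3 -c "
from meas import *
view('p8')
"
```

```text
top [261. 181.] 9 rack [ -4.6 114.9]
top [342.  186.5] 12 rack [ 12.2 -81.7]
top [323.  191.2] 13 rack [ -6.1 -37.8]
top [341.2 193.8] 13 rack [ -5.8 -82.5]
top [322.2 204.9] 27 rack [-39.3 -40.9]
top [340.6 209. ] 22 rack [-42.5 -86.4]
scene [311.9 204.4] 19 rack [-8.4  3.5]
scene [304.4 206.8] 20 rack [10.5  3.7]
18.05 [4.7 2.3] [0.56974913 0.01213557 0.09189183] [-3.14097083 -0.00619712 -0.17774713] [ 0.4201939  -0.19766979 -0.18694739] 0.07348399235203971
```

View pics/p8_scene.png

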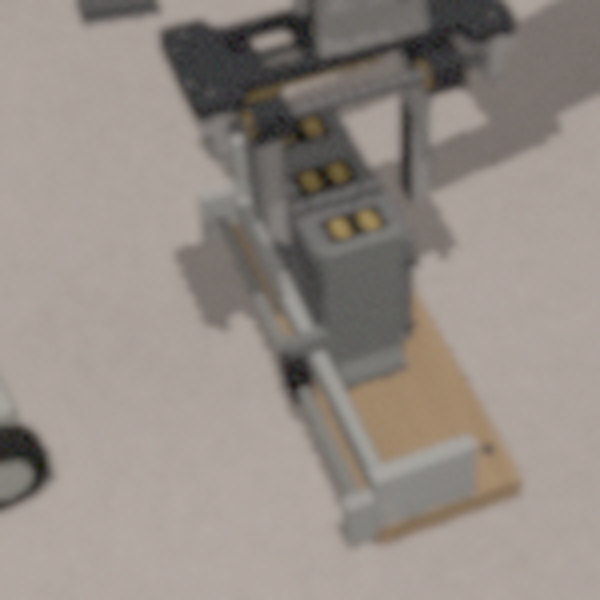

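Call:
{"fn": "send_rows", "kwargs": {
  "rows": [0,0,31,0,0,0,0.78,0,0,31,0,0,0,0.78,-3.4,-48.8,0,0,0,-2,1,-3.4,-48.8,0,0,0,-2,1,-3.4,-48.8,0,0,0,-2,1,-3.4,-48.8,0,0,0,-2,1,-3.4,-48.8,0,0,0,-2.3,1,-3.4,-48.8,0,0,0,0,1]
}}

```text
time: 19.05
tool_pos: [0.5471, -0.2821, 0.1507]
ee_rot: [3.142, -0.001, -0.358]
wrist_force: [1.2, -0.7, -0.4]
width: 0.094
```

Call:
{"fn": "send_rows", "kwargs": {
  "rows": [-3.4,-48.8,0,0,0,0,1,-3.4,-48.8,0,0,0,0,1,0,0,-30,0,0,0,1,0,0,-15,0,0,0,1,0,0,0,0,0,0,1,0,0,0,0,0,0,1,0,0,0,0,0,0,1,0,0,0,0,0,0,1]
}}

```text
time: 20.05
tool_pos: [0.541, -0.3781, 0.1064]
ee_rot: [3.141, -0.002, -0.357]
wrist_force: [0.0, 0.4, -0.6]
width: 0.0939
```

Call:
{"fn": "send_rows", "kwargs": {
  "rows": [0,0,-25,0,0,0,1,0,0,-25,0,0,0,1,0,0,-20,0,0,0,1,0,0,0,0,0,0,1,0,0,0,0,0,0,1,0,0,0,0,0,0,0,0,0,0,0,0,0,0,0,0,0,0,0,0,0]
}}

```text
time: 21.05
tool_pos: [0.5406, -0.3783, 0.0359]
ee_rot: [3.141, -0.001, -0.358]
wrist_force: [0.9, 0.6, 0.4]
width: 0.0677
```

Call:
{"fn": "send_rows", "kwargs": {
  "rows": [0,0,0,0,0,0,0,0,0,0,0,0,0,0,0,0,30,0,0,2.6,0,0,0,30,0,0,2.6,0,0,0,30,0,0,2.6,0,0,0,30,0,0,2.5,0,0,0,0,0,0,0,0,0,0,0,0,0,0,0]
}}

```text
time: 22.05
tool_pos: [0.5397, -0.3776, 0.1531]
ee_rot: [-3.14, 0.003, -0.178]
wrist_force: [-0.9, 0.4, -3.0]
width: 0.0596
```

```bash
python3 -c "
from meas import *
view('p9')
s=snap('scene','pics/p9f.png'); print(get_obs()['tool_pos'])
g=cv2.imread('pics/p9f.png')[50:240,200:400]; g=np.clip(255*(g/255.)**.6,0,255).astype('uint8'); cv2.imwrite('pics/p9c.png',cv2.resize(g,None,fx=3,fy=3,interpolation=2))"
```

```text
top [306.4 181.8] 22 rack [10.3  5.7]
top [324.3 183.8] 20 rack [ 12.2 -38.2]
top [342.2 186.5] 17 rack [ 12.4 -82.1]
top [305.2 189.2] 24 rack [-8.   5.8]
top [323.3 191.2] 23 rack [ -6.1 -38.5]
top [341.1 193.8] 17 rack [ -5.8 -82.1]
scene [297.9 181. ] 16 rack [ -6.5 -84.1]
scene [290.7 183.1] 16 rack [ 12.2 -84.2]
scene [304.1 192.6] 15 rack [ -5.9 -40.1]
scene [297.1 194.6] 15 rack [ 11.8 -40.4]
scene [311.8 204.6] 16 rack [-7.8  4.2]
scene [304.6 206.8] 16 rack [10.  4.]
22.15 [  43.9 -386.4] [ 0.53944785 -0.37733168  0.15239167] [-3.13929774  0.00399862 -0.17817717] [-0.11815447 -0.70548742 -2.56284267] 0.05936494742406341
[ 0.53952115 -0.37740728  0.15262523]
```

View pics/p9c.png

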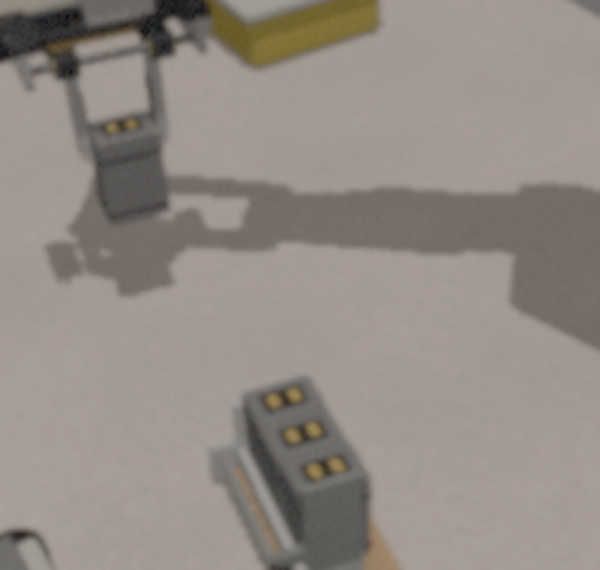

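View pics/p9_top.png

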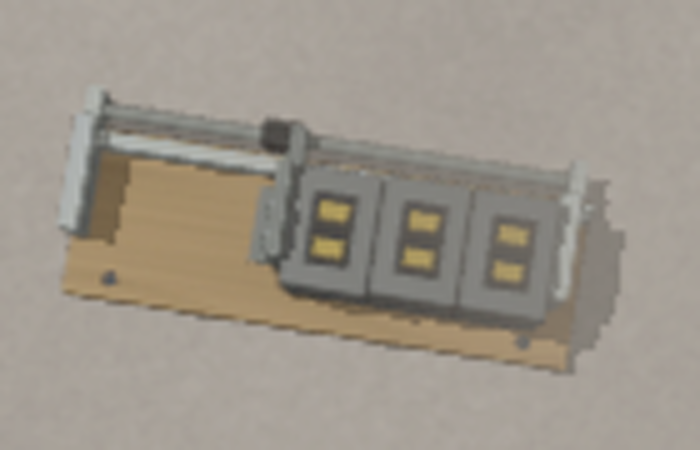

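Call:
{"fn": "send_rows", "kwargs": {
  "rows": [3.4,48.2,0,0,0,0,0,3.4,48.2,0,0,0,0,0,3.4,48.2,0,0,0,0,0,3.4,48.2,0,0,0,0,0,3.4,48.2,0,0,0,0,0,3.4,48.2,0,0,0,0,0,3.4,48.2,0,0,0,0,0,1.7,24.1,0,0,0,0,0]
}}

```text
time: 23.2
tool_pos: [0.5652, -0.0139, 0.1541]
ee_rot: [-3.141, 0.002, -0.175]
wrist_force: [0.6, -0.6, -2.5]
width: 0.0598
```

Call:
{"fn": "send_rows", "kwargs": {
  "rows": [1.7,24.1,0,0,0,0,0,0,0,0,0,0,0,0,0,0,0,0,0,0,0,0,0,0,0,0,0,0,0,0,0,0,0,0,0,0,0,0,0,0,0,0,0,0,0,0,0,0,0,0,0,0,0,0,0,0]
}}

```text
time: 24.2
tool_pos: [0.5676, 0.0074, 0.1554]
ee_rot: [3.142, -0.0, -0.178]
wrist_force: [-0.4, -0.1, -2.4]
width: 0.0597
```

```bash
python3 -c "
from meas import *
view('q1')
"
```

```text
top [324.9 183.9] 9 rack [ 12.2 -39.6]
top [256.4 192.7] 79 rack [-34.6 121.2]
top [324.4 191.2] 5 rack [ -5.7 -41.1]
top [323.7 206.1] 58 rack [-41.8 -45. ]
scene [308.9 171.4] 17 rack [ -44.4 -106.2]
scene [301.1 173.6] 17 rack [ -23.5 -106.4]
scene [324.2 227.2] 4 rack [-7.1 79.2]
24.3 [ 3.5 -2.6] [0.567636   0.00749837 0.15533316] [-3.14157160e+00 -1.36958250e-04 -1.77740657e-01] [ 0.21080071  0.7928254  -2.21393522] 0.05965741538047733
```

View pics/q1_scene.png

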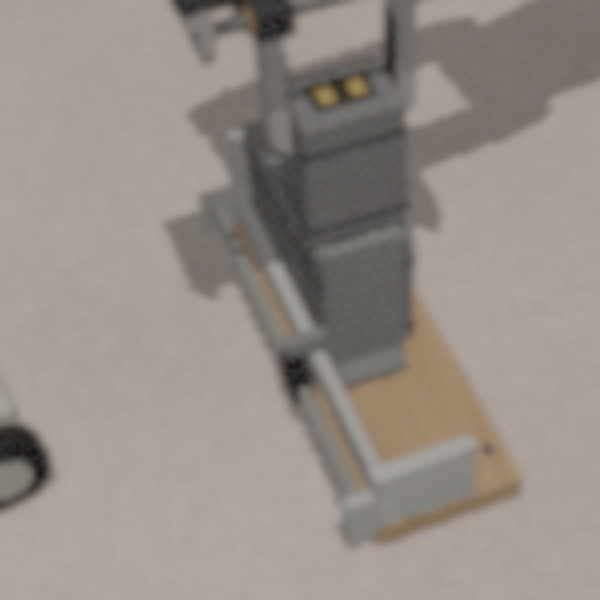

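Call:
{"fn": "send_rows", "kwargs": {
  "rows": [0,3,-2,0,0,0,0,1.2,7.8,0,0,0,0,0,1.2,7.8,0,0,0,0,0,1.2,7.8,0,0,0,0,0,1.3,7.8,0,0,0,0,0,1.3,7.8,0,0,0,0,0,1.3,7.8,0,0,0,0,0,1.2,7.2,0,0,0,0,0]
}}

```text
time: 25.3
tool_pos: [0.5768, 0.0644, 0.1531]
ee_rot: [3.14, -0.001, -0.178]
wrist_force: [1.9, -4.8, -3.9]
width: 0.0597
```

Call:
{"fn": "send_rows", "kwargs": {
  "rows": [0,0,0,0,0,0,0,0,0,0,0,0,0,0,0,0,-6,0,0,0,0,0,0,-6,0,0,0,0,0,0,-6,0,0,0,0,0,0,-6,0,0,0,0,0,0,0,0,0,0,0,0,0,0,0,0,0,0]
}}

```text
time: 26.3
tool_pos: [0.5757, 0.0644, 0.1282]
ee_rot: [3.141, 0.002, -0.178]
wrist_force: [-0.5, -3.6, -4.1]
width: 0.0597
```

```bash
python3 -c "
from meas import *
view('q2')
s=snapshot('scene')
for c,ar in brass(s,0):
  if 220<c[0]<370 and 130<c[1]<300: print(c,rk(ray(s,c,get_obs()['tool_pos'][2]+.054)[0]))
"
```

```text
top [307.6 181.2] 5 rack [12.2  3. ]
top [324.2 183.8] 13 rack [ 12. -38.]
top [342.  186.5] 12 rack [ 12.2 -81.7]
top [323. 191.] 13 rack [ -5.7 -37.7]
top [341.1 193.9] 14 rack [ -6.  -82.3]
top [292.7 202.6] 14 rack [-44.9  30.4]
scene [320.  197.2] 20 rack [-34.4 -10.6]
scene [312.2 199.8] 19 rack [-14.4  -9.9]
26.4 [ 1.3 54.8] [0.5757056  0.0644007  0.12848927] [ 3.14103488e+00  1.85595141e-03 -1.77736142e-01] [-0.50635861 -3.34227903 -4.48722702] 0.05980215278402143
[320.04761905 197.19047619] [-7.6 56.4]
[312.15789474 199.84210526] [10.7 57.1]
[327.83333333 278.83333333] [ 58.9 250.9]
[320.         281.64285714] [ 74.  250.8]
```

View pics/q2_scene.png

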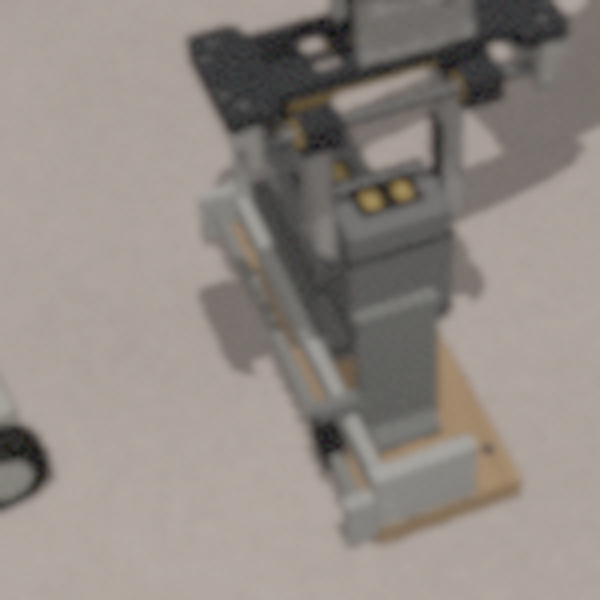

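Call:
{"fn": "send_rows", "kwargs": {
  "rows": [0,0,-11,0,0,0,0,0,0,-11,0,0,0,0,0,0,-11,0,0,0,0,0,0,-11,0,0,0,0,0,0,-11,0,0,0,0,0,0,-9,0,0,0,0,0,0,-5,0,0,0,0,0,0,0,0,0,0,0]
}}

```text
time: 27.45
tool_pos: [0.5757, 0.0644, 0.0592]
ee_rot: [3.141, 0.002, -0.178]
wrist_force: [0.1, -3.8, -4.8]
width: 0.0597
```

Call:
{"fn": "send_rows", "kwargs": {
  "rows": [0.2,-1.5,-0.3,0,0,0,0,-0.1,-1.5,-0.3,0,0,0,0,-0.1,-1.5,0,0,0,0,0,-0.2,-1,0,0,0,0,0,-0.1,-0.5,0,0,0,0,0,0,0,0,0,0,0,0,0,0,0,0,0,0,0,0,0,0,0,0,0,0]
}}

```text
time: 28.45
tool_pos: [0.576, 0.0584, 0.0597]
ee_rot: [3.141, 0.0, -0.178]
wrist_force: [-2.6, -3.2, -4.2]
width: 0.0595
```

```bash
python3 -c "
from meas import *
view('q3')
"
```

```text
top [324.2 183.8] 13 rack [ 12. -38.]
top [342.  186.5] 12 rack [ 12.2 -81.7]
top [323. 191.] 13 rack [ -5.7 -37.7]
top [341.2 193.8] 13 rack [ -5.8 -82.5]
scene [319.2 217.5] 18 rack [-8.1 48.1]
scene [311.6 219.8] 17 rack [10.3 47.6]
28.55 [ 2.6 49. ] [0.57596427 0.05847699 0.05969507] [ 3.14150533e+00  5.96392642e-05 -1.77711353e-01] [-3.48845159 -2.44466048 -3.66126765] 0.0599097921884437
```

View pics/q3_scene.png

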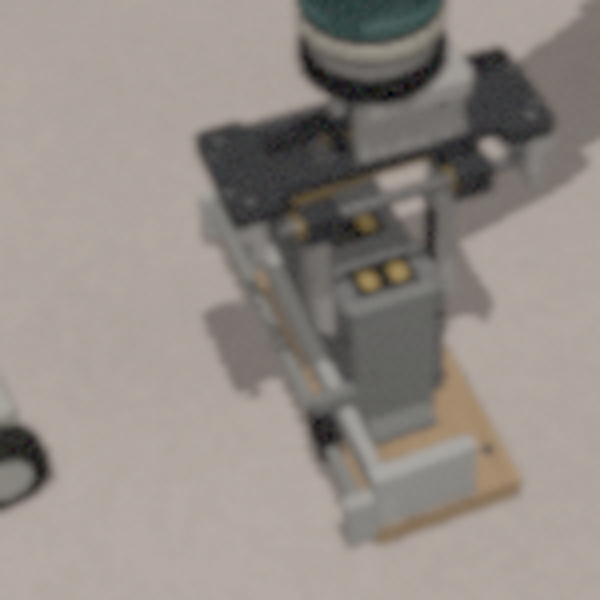

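Call:
{"fn": "send_rows", "kwargs": {
  "rows": [-0.2,-1,-1,0,0,0,0,-0.2,-1,-1,0,0,0,0,0,0,-1,0,0,0,0,0,0,0,0,0,0,0,0,0,0,0,0,0,0,0,0,0,0,0,0,0,0,0,0,0,0,0,0,0,0,0,0,0,0,0]
}}

```text
time: 29.55
tool_pos: [0.5765, 0.0569, 0.0571]
ee_rot: [-3.141, -0.002, -0.178]
wrist_force: [2.3, 0.7, 1.7]
width: 0.0595
```

Call:
{"fn": "send_rows", "kwargs": {
  "rows": [0,0,0,0,0,0,0.78,0,0,0,0,0,0,0.78,0,0,0,0,0,0,0.78,0,0,0,0,0,0,0.78,0,0,15,0,0,0,0.78,0,0,30,0,0,0,0.78,0,0,30,0,0,0,0.78,0,0,30,0,0,0,0.78]
}}

```text
time: 30.55
tool_pos: [0.5759, 0.0565, 0.1641]
ee_rot: [-3.141, -0.002, -0.178]
wrist_force: [0.5, -0.3, 0.2]
width: 0.0733
```

Call:
{"fn": "send_rows", "kwargs": {
  "rows": [-10.7,-0.7,0,0,0,10,0.335,-10.7,-0.7,0,0,0,10,0.335,-10.7,-0.7,0,0,0,10,0.335,-10.7,-0.7,0,0,0,10,0.335,-10.7,-0.7,0,0,0,10,0.335,-10.7,-0.7,0,0,0,10,0.335,-10.7,-0.7,0,0,0,10,0.335,-10.7,-0.7,0,0,0,10,0.335]
}}

```text
time: 31.55
tool_pos: [0.49, 0.0509, 0.1632]
ee_rot: [3.14, -0.001, 1.224]
wrist_force: [0.1, -0.3, -0.1]
width: 0.0314
```

Call:
{"fn": "send_rows", "kwargs": {
  "rows": [0,0,0,0,0,10,0.335,0,0,-38,0,0,0,0.335,0,0,-38,0,0,0,0.335,0,0,-38,0,0,0,0.335,0,0,0,0,0,0,0.335,0,0,0,0,0,0,0.335,0,0,0,0,0,0,0.335,0,0,0,0,0,0,0.335]
}}

```text
time: 32.55
tool_pos: [0.4912, 0.0509, 0.0494]
ee_rot: [3.139, -0.001, 1.393]
wrist_force: [-0.5, -0.2, -0.2]
width: 0.0316
```

```bash
python3 -c "
from meas import *
view('q4')
"
```

```text
top [288.7 178.2] 20 rack [12.4 49.5]
top [306.5 181. ] 18 rack [12.3  5.7]
top [324.3 183.8] 20 rack [ 12.2 -38.2]
top [287.5 185.5] 22 rack [-5.6 49.6]
top [342.1 186.6] 18 rack [ 12.1 -82. ]
top [304.4 187.6] 5 rack [-4.4  8.2]
top [323.3 191. ] 21 rack [ -5.7 -38.4]
top [341.  193.7] 18 rack [ -5.6 -81.9]
scene [297.8 181.2] 19 rack [ -6.2 -83.6]
scene [290.7 183.2] 18 rack [ 12.3 -83.9]
scene [304.  192.6] 21 rack [ -5.7 -40.1]
scene [297.1 194.9] 18 rack [ 12.4 -39.6]
scene [311.  204.8] 20 rack [-6.   3.8]
scene [303.6 207.1] 19 rack [12.4  3.8]
scene [318.2 217.5] 21 rack [-6.  47.1]
scene [310.9 219.9] 22 rack [11.8 47.4]
32.65 [-80.   26.4] [0.49062374 0.05088746 0.04864305] [ 3.13996948e+00 -3.65921970e-04  1.39309126e+00] [-0.06686252  0.13700003  0.00734684] 0.03171221672514987
```

View pics/q4_scene.png

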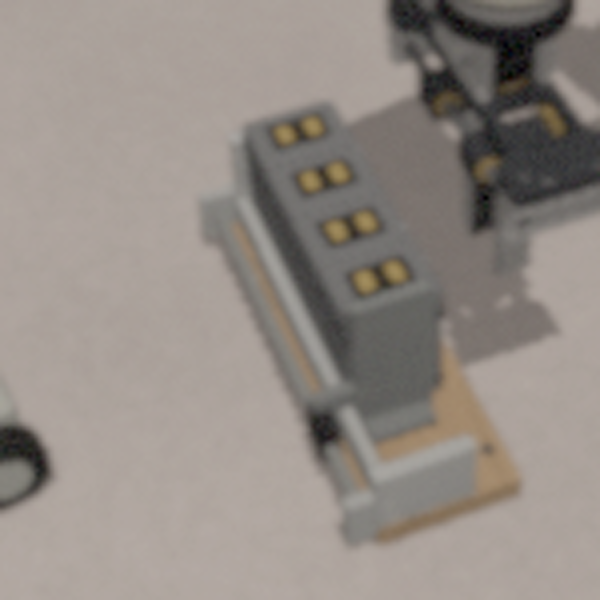

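Call:
{"fn": "send_rows", "kwargs": {
  "rows": [9.8,-1.8,-1,0,0,0,0.335,9.8,-1.8,-1,0,0,0,0.335,9.8,-1.8,-1,0,0,0,0.335,6.9,-1.2,0,0,0,0,0.335,3,-0.5,0,0,0,0,0.335,2,-0.4,0,0,0,0,0.335,2,-0.4,0,0,0,0,0.335,0,0,0,0,0,0,0.335]
}}

```text
time: 33.65
tool_pos: [0.5333, 0.043, 0.0448]
ee_rot: [3.142, -0.0, 1.393]
wrist_force: [0.3, 0.1, 1.2]
width: 0.0315
```

Call:
{"fn": "send_rows", "kwargs": {
  "rows": [1,-0.2,0,0,0,0,0.335,1,-0.2,0,0,0,0,0.335,1,-0.2,0,0,0,0,0.335,1,-0.2,0,0,0,0,0.335,0.5,-0.1,0,0,0,0,0.335,0,0,0,0,0,0,0.335,0,0,0,0,0,0,0.335,0,0,0,0,0,0,0.335]
}}

```text
time: 34.65
tool_pos: [0.5339, 0.0429, 0.0449]
ee_rot: [-3.133, 0.0, 1.393]
wrist_force: [-11.3, 2.2, 8.5]
width: 0.0314
```

```bash
python3 -c "
from meas import *
o=get_obs();print(rk(o['tool_pos']),o['wrist_force'])
"
```

```text
[-36.   26.2] [-11.34368018   2.18267578   8.54962384]
```

Call:
{"fn": "send_rows", "kwargs": {
  "rows": [-20,3.6,0,0,0,0,0.335,-40,7,0,0,0,0,0.335,-40,7,0,0,0,0,0.335,-40,7,20,0,0,0,0.335,0,0,40,0,0,0,0.335,0,0,40,0,0,0,0.335,0,0,0,0,0,0,0.335,0,0,0,0,0,0,0.335]
}}

```text
time: 35.65
tool_pos: [0.3977, 0.0666, 0.144]
ee_rot: [-3.141, 0.0, 1.393]
wrist_force: [0.5, -0.0, -0.3]
width: 0.0312
```

```bash
python3 -c "
from meas import *
view('q5')
snap('top','pics/q5f.png')
"
```

```text
top [288.6 178.1] 19 rack [12.6 49.9]
top [306.4 180.9] 19 rack [12.5  6. ]
top [324.3 183.8] 20 rack [ 12.2 -38.2]
top [287.6 185.4] 21 rack [-5.4 49.4]
top [341.9 186.6] 17 rack [ 12.  -81.6]
top [305.5 188.3] 19 rack [-5.6  5.4]
top [323.3 191.1] 22 rack [ -5.9 -38.5]
top [341.1 193.8] 17 rack [ -5.8 -82.1]
scene [297.7 181.1] 16 rack [ -6.  -84.1]
scene [290.7 183.2] 18 rack [ 12.3 -83.9]
scene [304.  192.6] 16 rack [ -5.6 -40.1]
scene [297.  194.8] 17 rack [ 12.3 -40. ]
scene [311. 205.] 17 rack [-5.6  4.5]
scene [303.7 207.2] 18 rack [12.4  4.3]
scene [318.2 217.6] 22 rack [-5.8 47.4]
scene [310.8 220. ] 20 rack [12.3 47.7]
35.75 [-175.    25.3] [0.39699765 0.06660195 0.14300568] [-3.13879938e+00  5.25666562e-04  1.39293462e+00] [-0.08843854 -0.8213493  -0.55742693] 0.03134726275642671
```

View pics/q5_top.png

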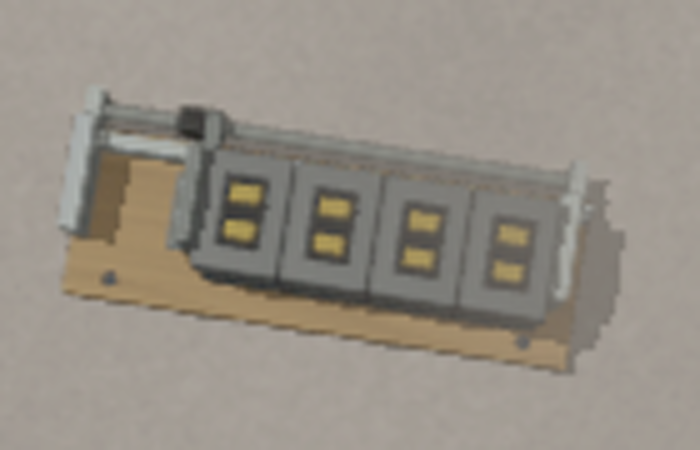

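View pics/q5_scene.png

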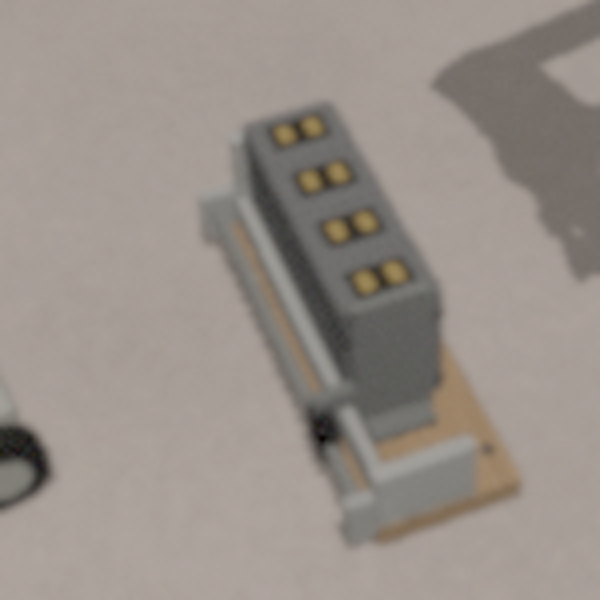

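View pics/q5f.png

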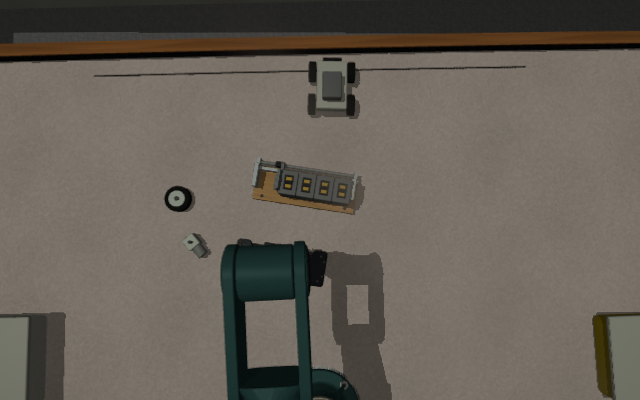

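The final views show all four packs tight, square and level against the rail, with the plate closed on the last one. The wheel (178,198) and motor (195,244) haven't moved, and the arm is clear.

```bash
python3 -c "
from bench import *
print(close_job())"
```

```text
the job is handed in; nothing more can be done
None
```

The two loose packs are now in the row, and I handed the job in at about 36 s; no verdict is reported.

**What I did:** I pushed the two packs already in the row back against the rear rail with the fingertips. I then gripped each loose pack front and back and used its side to push the spring plate open. Each was lowered beside the last pack, pressed up to it and released. A last push on the two new packs met firm contact at the same depth as the first two, with about 11 N on the wrist.

**Last checks, mean of both cameras:**

| | Pack a | Pack b | Third pack | Fourth pack | Target |
|---|---|---|---|---|---|
| Rack y (mm) | -83 | -39 | +5 | +49 | -83, -39, +5, +49 |
| Rack x (mm) | +3 | +3 | +3 | +3 | +2 (accepted -2 to +6) |

- **Squareness:** the strips on top line up with the rack within the measuring noise.
- **Plate:** it looks closed on the last pack, but I did not measure its joint value.
- **Wheel and motor:** they sit at the same pixels in the top view as at the start.
- **Arm:** it was clear of everything at hand-in.

**Disagreement:** the two cameras differ by 2 mm in y, within their calibration error. The x values are about 1 mm above nominal for all four packs alike, so I put that down to my estimate of the rack position.

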